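Switch the tube sorter to its other chute and release one tube

ROBOT

A 6-joint arm with a two-finger parallel gripper is mounted at the origin on a cart in front of the work surface, level with it; the furniture and walls round the work are solid. World frame = base frame: x ahead of the robot, y to its left, z up, the work surface at z = 0. Lengths are in m, angles in degrees, forces in N, time in s.
With the tool pointing down it reaches from about 0.325 to 0.9 m from the base axis. Payload 3.5 kg.
Tool frame: the origin (TCP) lies at the very end of the fingers, on their centre line; the grasp point (between the pads) lies 19 mm behind it; z points along the fingers, y is the line along which they close (so a half turn about z gives the same grasp; the last joint's range is limited). The gripper opens to 85 mm and grips with 20 to 120 N. Pads are 22 mm wide; open, the fingers measure 114 mm over their backs; the gripper's body (76 mm by 85 mm) begins 54 mm behind the grasp point. The pads swing forward as they close: fully open they stand 13 mm farther back than shut.
Start: joints at [71.31, 15.837, -1.513, 72.651, 0, 84.076], TCP at [0.138, 0.61, 0.231] pointing down, gripper open.
Joint ranges: [-178.77, 178.77], [-48.84, 107.48], [-61.69, 71.31], [-111.58, 123.2], [-90, 87.43], [-180, 180]. Speed limits (degrees/s): [147.25, 147.25, 180, 180, 180, 180].

INTERFACE

Orientations are given as a 3x3 rotation matrix whose columns are the frame's x, y, z axes.
In Python, from cell import bot, monitor, snapshot gives the robot as it stands (bot), with the cameras as plain functions and the readings (monitor).
- The arm moves only by the shell command python3 nudge.py 'ROWS' [FORCE]. ROWS is one flat JSON list of numbers that holds 1 to 5 rows one after another, with no inner brackets; each row has 7 numbers: the opening from 0.0 (shut) to 1.0 (fully open), then dx, dy, dz in normalised numbers (1 is 250 mm), then a rotation vector rx, ry, rz in fractions of the full range, 1 being 60 degrees; each row is the pose to reach, as a shift and turn from the pose commanded when the command began, along the tool's axes at that moment; what a row does not reach only later rows make up. A row lasts 1/8 s, in which the tool goes at most 0.0625 m and 10.7 degrees, less where a joint would pass 70% of its speed; a pose out of reach is approached as far as the arm can. The fingers move at their own pace and stop on an object; FORCE is the grip in N (left out, the last holds). Time passes only in rows, so rows that do not move let the fingers close. It prints the time, the measured TCP pose, the force, the opening and the grip force at its end. Shift and turn numbers lie between -1 and 1, and a call with a number outside is refused. Input that does not fit is refused with a message, and nothing moves.
- monitor.state(): the state, without advancing time (a new reading comes with each control period).
- snapshot(name): name is "scene" or "top"; returns a dict with "pixels" (400x640x3 uint8, red, green, blue), "K" (3x3 intrinsics, pixels), "R" (3x3) and "t" (3): a world point X has camera coordinates R X + t. Camera axes: x right, y down, z forward; pixel columns grow to the right and rows downward; lengths in m; the calibration is good to about 2 mm. A picture is of the moment at which its call begins. There is no depth.
- bot.close_job(): hands the job in; it is judged then, once.
The state is a dict: "time": time; "joint_pos": joint angles; "joint_vel": joint speeds; "tau": joint torques, N m; "position": TCP position; "orientation": TCP orientation; "ft_force": force on the tool from outside, world axes, zero at the start; "wrist_torque": the same for the moment, N m; "gripper_width": opening from 0.0 (shut) to 1.0 (fully open); "finger_force": force on a finger pad.
Only numpy, scipy, OpenCV 4.12 (cv2) and the standard library are available. Lean on these libraries where they do the work, as an engineer would, in place of code of your own. Each camera call takes 0.05 s, during which the arm holds its last target. There are 200 camera calls.

TASK

Switch the tube sorter over: rock its seesaw gate across by pressing the raised finger pad, so that it feeds the other chute. Then press the blue release key once, all the way down, and let it come up again, so that just the first waiting tube rolls into the catch tray on that side and the other two stay back on the ramp. Work with the fingertips only: do not touch the tubes and do not disturb the things standing around.

Things in the scene. Friction and masses are not known exactly. Their poses are not given: they have to be found in the camera images.
- sorter: Fixed tube sorter, 384 mm wide (y), 112 deep (x), base tongue forward to x = -136. Origin: centre of its underside; -x faces the robot, +y is left. White/clear housing up to z = 136; in it the feed ramp falls at 14 degrees from y = 134 (walls to z = 141) to y = 20, where tubes drop on the seesaw gate. Outlet chutes: green left, orange right, walls 58 high, ending in catch trays at y = +-182
- gate (a joint): Tilt of the seesaw gate about its shaft (along the sorter's x, 61 mm high), -0.32 to +0.32 rad. Positive: left side down, tubes roll into the left, green chute; negative: right side down, into the right, orange chute. A weight above the shaft makes it fall and stay on the side it is past level to; under 1 N down on the raised pad rocks it over
- pad_left (a point): centre of the top of the left, green finger pad (36 mm along y, 34 mm along x, 5 mm thick) of the gate's rocker bar in front of the housing; in the sorter's frame at x = -115 mm, y about 60 mm, z about 90 mm when raised, 71 when level, 52 when down; it moves straight down when pressed
- pad_right (a point): centre of the top of the right, orange finger pad of the rocker bar, the mirror image of the left one at y = -60 mm. Between the pads, behind the bar (x from -71 to -55 mm), the round over-centre weight stands up to 106 mm high
- key (a joint): travel of the release key, a spring key that goes straight down: 0 = up, 0.020 m = fully down; 1 to 4 N, let go it springs back. At 0 its steel stop bar holds the tubes on the ramp; only at 0.018 m and more can the first one roll over it (it is in its tray 1.5 s later) while a blade that came down with the key behind it holds the others; as the key comes up they move up to the stop
- key_top (a point): centre of the blue top of the release key's finger tab, 28 mm along y and 32 mm along x, at 98 mm height when up; in the sorter's frame at x = -94 mm, y = 101 mm, in front of the feed ramp; behind it, at x = -57 mm and more, the frame of its blade stands up to 153 mm high
- tray_left (a point): point on the floor of the left, green catch tray above which a single tube comes to lie, against the end wall
- tray_right (a point): point on the floor of the right, orange catch tray above which a single tube comes to lie, against the end wall
- tube_a: loose closed sample tube with a blue cap, 83 mm long, 16 mm thick, 14 g, lying along the sorter's x axis on the feed ramp, first in the queue, against the stop; origin on its skin, it turns as the tube rolls
- mid_a (a point): middle of tube_a, on its axis
- tube_b: loose closed sample tube with a blue cap, 83 mm long, 16 mm thick, 14 g, lying along the sorter's x axis on the feed ramp, second in the queue; origin on its skin, it turns as the tube rolls
- mid_b (a point): middle of tube_b, on its axis
- tube_c: loose closed sample tube with a blue cap, 83 mm long, 16 mm thick, 14 g, lying along the sorter's x axis on the feed ramp, last in the queue; origin on its skin, it turns as the tube rolls
- mid_c (a point): middle of tube_c, on its axis
- control_green: loose white reagent bottle with green cap, 30 mm across, 52 mm tall, standing in front of the sorter; origin at the centre of its foot. Bystander
- control_orange: loose white reagent bottle with orange cap, 30 mm across, 52 mm tall, standing in front of the sorter; origin at the centre of its foot. Bystander
- marker: loose white marker pen with black cap, 135 mm long, 16 mm thick, lying in front of the sorter; origin at the middle of its underside. Bystander
- timer: loose white lab timer with three buttons, 68x62x18 mm, lying at the front left of the sorter; origin at the centre of its underside. Bystander
- bottle_red: loose clear reagent bottle with red cap, 40 mm across, 85 mm tall, standing behind the sorter; origin at the centre of its foot. Bystander

How it is judged:
By the outcome, as a careful person would: the job done as asked, in the order asked, and still so for the second after the job is handed in, with the robot touching nothing.
It also fails if it takes over 38 s, if anything falls off the work surface, if the arm or the gripper's body presses on something with over 40 N, if the wrist force passes 120 N, or if a joint passes its speed limit or range.

## Working session

There is one attempt and no reset: what is moved stays moved. The work goes in short steps, Python scripts to look and compute and a shell command to move; the robot and the scene stay as the last step left them, time stands still between calls to the robot, and variables do not carry over. Pictures are saved under pics/ and viewed, at most 10 in all, crops included, and the job is handed in when it is done.

```bash
ls; mkdir -p pics; python3 - <<'E'
from cell import bot, monitor, snapshot
import cv2,numpy as np
for n in("scene","top"):
    s=snapshot(n); cv2.imwrite(f"pics/{n}0.png",s["pixels"][:,:,::-1]); np.savez(f"pics/{n}0.npz",**s)
    print(n,s["K"].tolist(),(-s["R"].T@s["t"]).round(3),s["R"].round(3).tolist())
s=monitor.state();print(s["position"],s["orientation"],s["time"],s["gripper_width"])
E
```

```text
cell.py
nudge.py
pics
scene [[390.97054614999263, 0.0, 318.3261718267664], [0.0, 390.97054614999263, 194.3626194160515], [0.0, 0.0, 1.0]] [ 0.142 -0.406  0.733] [[0.734, -0.68, -0.007], [-0.472, -0.501, -0.726], [0.49, 0.536, -0.688]]
top [[498.86603529749135, 0.0, 315.21991953296896], [0.0, 498.86603529749135, 198.1106211736487], [0.0, 0.0, 1.0]] [0.408 0.1   1.158] [[-0.028, -1.0, 0.012], [-0.984, 0.025, -0.174], [0.174, -0.017, -0.985]]
[0.1378852  0.60888796 0.23026413] [[-9.75280803e-01  2.20968204e-01 -6.38636799e-04]
 [ 2.20969032e-01  9.75278993e-01 -1.89015450e-03]
 [ 2.05185009e-04 -1.98455035e-03 -9.99998010e-01]] 0.1 1.0020392274528853
```

View pics/scene0.png

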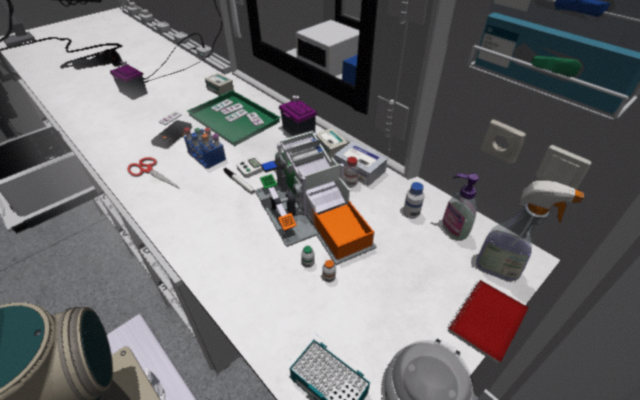

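View pics/top0.png

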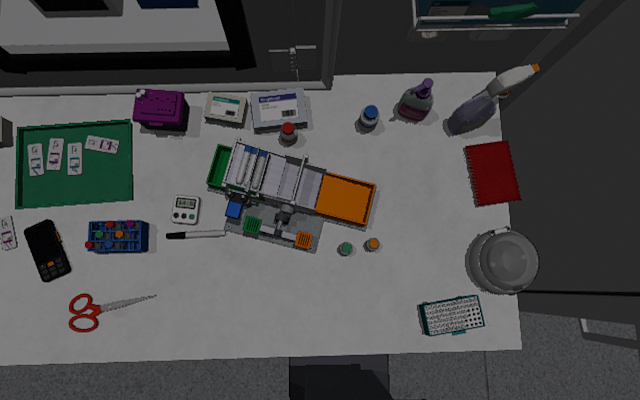

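The scene view shows the sorter at about (310,200). In the top view the green pad is at (253,225), the orange pad at (304,240) and the blue key at (234,210). Next I'll enlarge both views and triangulate.

```bash
cat > h.py <<'E'
import cv2,numpy as np
def load(n): return dict(np.load(f"pics/{n}.npz"))
def ray(s,p):
    d=s["R"].T@np.linalg.inv(s["K"])@[p[0],p[1],1]; return -s["R"].T@s["t"],d/np.linalg.norm(d)
def tri(a,pa,b,pb):
    (o,d),(q,e)=ray(a,pa),ray(b,pb)
    x=np.linalg.lstsq(np.c_[d,-e],q-o,rcond=None)[0]
    u,v=o+d*x[0],q+e*x[1]; return (u+v)/2,np.linalg.norm(u-v)
def plane(s,p,z):
    o,d=ray(s,p); return o+d*(z-o[2])/d[2]
def blobs(s,lo,hi,roi,amin=15):
    x0,y0,x1,y1=roi
    hsv=cv2.cvtColor(s["pixels"][y0:y1,x0:x1],cv2.COLOR_RGB2HSV)
    n,_,st,c=cv2.connectedComponentsWithStats(cv2.inRange(hsv,lo,hi))
    return [(int(st[i,4]),(c[i]+[x0,y0]).round(1).tolist(),st[i,:4].tolist()) for i in range(1,n) if st[i,4]>=amin]
E
python3 - <<'E'
from h import *
S,T=load("scene0"),load("top0")
cols={"green":((45,90,40),(90,255,255)),"orange":((5,150,120),(18,255,255)),"blue":((105,130,60),(125,255,255))}
for k,(lo,hi) in cols.items():
    print(k,"S",blobs(S,lo,hi,(240,120,400,290)),"\n  T",blobs(T,lo,hi,(200,130,400,270)))
a=cv2.resize(S["pixels"][130:270,240:385],None,fx=4,fy=4,interpolation=cv2.INTER_CUBIC)
b=cv2.resize(T["pixels"][130:260,200:390],None,fx=4,fy=4,interpolation=cv2.INTER_CUBIC)
cv2.imwrite("pics/a1.png",a[:,:,::-1]);cv2.imwrite("pics/b1.png",b[:,:,::-1])
E
```

```text
green S [(277, [253.4, 125.6], [0, 0, 38, 15]), (17, [336.6, 136.8], [91, 12, 10, 9]), (53, [290.3, 176.3], [45, 50, 9, 16]), (148, [268.2, 181.3], [21, 55, 17, 14]), (40, [307.2, 249.2], [64, 126, 8, 7])] 
  T [(437, [219.4, 166.9], [6, 14, 26, 44]), (209, [251.5, 224.7], [43, 86, 19, 19]), (61, [346.0, 247.6], [142, 114, 9, 8])]
orange S [(1288, [342.3, 224.9], [75, 82, 59, 45]), (196, [286.9, 221.2], [38, 93, 18, 17]), (46, [329.0, 263.5], [85, 141, 9, 6])] 
  T [(43, [351.3, 178.4], [132, 43, 41, 12]), (1791, [343.1, 199.3], [116, 45, 60, 49]), (38, [297.9, 239.3], [95, 101, 9, 16]), (26, [309.3, 240.0], [107, 104, 5, 14]), (46, [373.5, 243.2], [170, 110, 8, 7])]
blue S [(94, [269.0, 165.7], [22, 42, 15, 9])] 
  T [(35, [247.8, 148.3], [44, 16, 8, 6]), (26, [254.3, 150.5], [52, 18, 6, 6]), (34, [263.1, 153.2], [60, 20, 7, 7]), (194, [233.2, 209.0], [26, 71, 16, 17])]
```

View pics/a1.png

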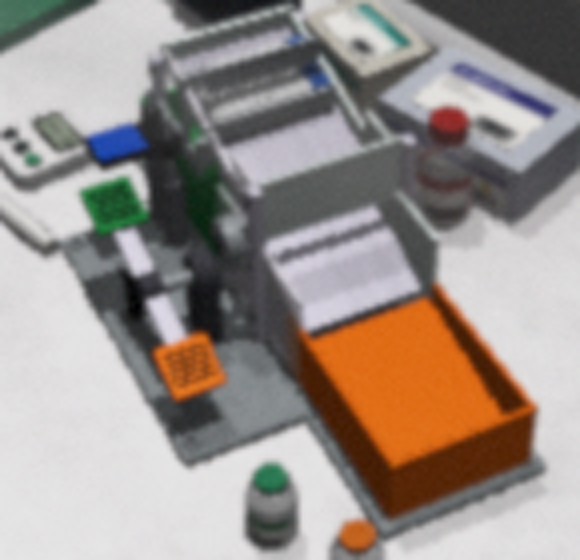

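View pics/b1.png

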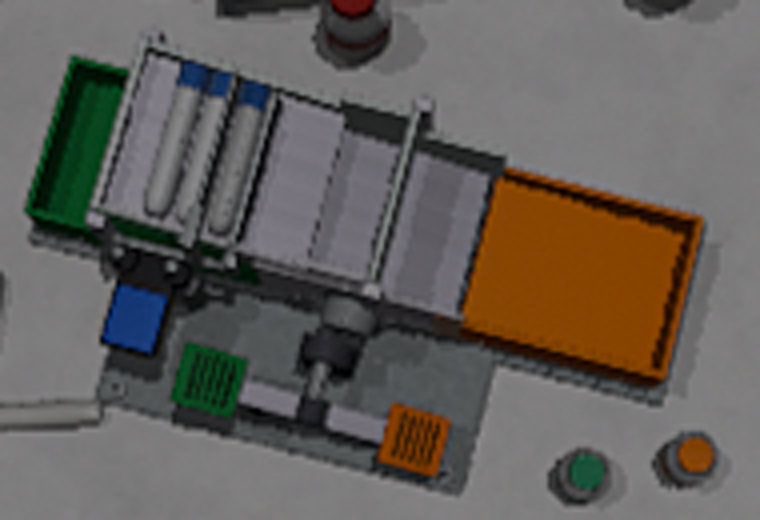

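The enlargements show three things:
- The green pad is raised, at scene (268.5,181) and top (252,225).
- The orange pad is down, at scene (287,221) and top (303,240).
- The blue key is at scene (269,165.7) and top (233.5,209), with the tubes waiting above it.

So the green pad is the one to press.

```bash
cat > loc.py <<'E'
from h import *
from cell import bot, monitor, snapshot
S,T=load("scene0"),load("top0")
P={}
for k,a,b in(("green",(268.4,181),(251.9,224.8)),("orange",(287,221),(303,239.8)),("key",(269.2,165.7),(233.5,209))):
    P[k],e=tri(S,a,T,b); print(k,P[k].round(4),"gap",round(e,4))
for k,z in(("green",.09),("orange",.052),("key",.098)):
    print(k,"top/scene on plane",plane(T,{"green":(251.9,224.8),"orange":(303,239.8),"key":(233.5,209)}[k],z).round(4),plane(S,{"green":(268.4,181),"orange":(287,221),"key":(269.2,165.7)}[k],z).round(4))
m={"green":(-.115,.06),"orange":(-.115,-.06),"key":(-.094,.101)}
# rigid 2D fit
A=np.array([m[k] for k in m]);B=np.array([P[k][:2] for k in m])
U,_,V=np.linalg.svd((A-A.mean(0)).T@(B-B.mean(0)));R=(U@V).T
t=B.mean(0)-R@A.mean(0);print("origin",t,"yaw",np.degrees(np.arctan2(R[1,0],R[0,0])),"res",(A@R.T+t-B).round(4).tolist())
for k in m:print(k,"fit",(R@m[k]+t).round(4))
print("bottles",plane(T,(346,247.6),.052),plane(T,(373.5,243.2),.052))
s=monitor.state()
for k,h in(("green",.09),("key",.098)):
    w=np.r_[R@m[k]+t,h+.04]; print(k,"tool shift to 40 above",(s["orientation"].T@(w-s["position"])).round(4))
E
python3 loc.py
```

```text
green [0.5434 0.2192 0.0856] gap 0.0025
orange [0.5111 0.1102 0.0487] gap 0.0019
key [0.5773 0.258  0.0928] gap 0.0015
green top/scene on plane [0.5417 0.2193 0.09  ] [0.5418 0.2143 0.09  ]
orange top/scene on plane [0.51   0.1106 0.052 ] [0.5102 0.1073 0.052 ]
key top/scene on plane [0.5759 0.2576 0.098 ] [0.5744 0.2523 0.098 ]
origin [0.63795187 0.13287043] yaw -16.471026685633014 res [[0.0013, 0.0039], [-0.0005, -0.0022], [-0.0009, -0.0016]]
green fit [0.5447 0.223 ]
orange fit [0.5107 0.1079]
key fit [0.5764 0.2564]
bottles [0.49016377 0.01587562 0.052     ] [ 0.49825231 -0.04555203  0.052     ]
green tool shift to 40 above [-0.482  -0.2862  0.1007]
key tool shift to 40 above [-0.5056 -0.2467  0.0927]
```

Careful with the scale: shifts go in shares of 250 mm and turns go in shares of 60 degrees. That gives: -0.25 m / 0.25 = -1, -0.15 m / 0.25 = -0.6, 4 degrees / 60 = 0.0667.

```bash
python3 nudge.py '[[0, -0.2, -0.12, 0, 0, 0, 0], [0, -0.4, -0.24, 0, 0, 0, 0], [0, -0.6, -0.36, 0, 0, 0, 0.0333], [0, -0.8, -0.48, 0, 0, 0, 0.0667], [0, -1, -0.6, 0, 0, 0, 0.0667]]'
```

```text
refused: ROWS must be one flat list, 7 numbers to a row, no inner brackets. Nothing was moved.
```

Nothing moved. I misread the format; it is one flat list, 7 numbers to a row, no inner brackets. Resending.

```bash
python3 nudge.py '[0, -0.2, -0.12, 0, 0, 0, 0, 0, -0.4, -0.24, 0, 0, 0, 0, 0, -0.6, -0.36, 0, 0, 0, 0.0333, 0, -0.8, -0.48, 0, 0, 0, 0.0667, 0, -1, -0.6, 0, 0, 0, 0.0667]'; python3 nudge.py '[0, -0.2, -0.12, 0, 0, 0, 0, 0, -0.4, -0.24, 0, 0, 0, 0, 0, -0.6, -0.36, 0, 0, 0, 0, 0, -0.8, -0.48, 0, 0, -0.0833, 0, 0, -0.88, -0.52, 0, 0, -0.1667, 0]'
cat > go.py <<'E'
import sys
from cell import bot, monitor, snapshot
import numpy as np
w=np.array(list(map(float,sys.argv[1:4])));s=monitor.state()
print(s["time"],"pos",s["position"].round(4),"R",s["orientation"].round(3).tolist(),"F",s["ft_force"].round(2))
print("tool shift",(s["orientation"].T@(w-s["position"])).round(4))
print("tool vec for world up",s["orientation"][2].round(3))
E
python3 go.py .546 .216 .115
```

```text
time: 0.72
position: [0.3497, 0.4064, 0.2309]
orientation: [[-0.957, 0.288, -0.0], [0.288, 0.957, -0.0], [0.0, -0.0, -1.0]]
ft_force: [1.6, -0.1, -0.3]
gripper_width: -0.002
finger_force: 0.0
time: 1.35
position: [0.524, 0.2174, 0.2309]
orientation: [[-0.941, 0.292, 0.168], [0.288, 0.956, -0.052], [-0.176, -0.001, -0.984]]
ft_force: [1.0, 0.2, -0.4]
gripper_width: -0.002
finger_force: 0.0
1.35 pos [0.524  0.2174 0.2309] R [[-0.941, 0.292, 0.168], [0.288, 0.956, -0.052], [-0.176, -0.001, -0.984]] F [ 0.97  0.22 -0.41]
tool shift [-0.0007  0.0052  0.1179]
tool vec for world up [-0.176 -0.001 -0.984]
```

To row units: 0.118 m / 0.25 = 0.472, 0.11 m / 0.25 = 0.44.

```bash
python3 nudge.py '[0, 0, 0.02, 0.24, 0, 0, 0, 0, -0.004, 0.02, 0.44, 0, 0, 0, 0, -0.004, 0.02, 0.472, 0, 0, 0, 0, -0.004, 0.02, 0.472, 0, 0, 0]'; python3 go.py .546 .216 .06
python3 - <<'E'
from cell import bot, monitor, snapshot
import cv2,numpy as np
o=[]
for n,r in(("scene",(240,130,340,250)),("top",(200,150,330,260))):
    s=snapshot(n); np.savez(f"pics/{n}1.npz",**s); x0,y0,x1,y1=r
    o.append(cv2.resize(s["pixels"][y0:y1,x0:x1],(400,400*(y1-y0)//(x1-x0))))
h=max(i.shape[0] for i in o)
cv2.imwrite("pics/c2.png",np.hstack([cv2.copyMakeBorder(i,0,h-i.shape[0],0,0,0) for i in o])[:,:,::-1])
E
```

```text
time: 1.85
position: [0.5438, 0.2187, 0.1154]
orientation: [[-0.943, 0.289, 0.166], [0.284, 0.957, -0.05], [-0.173, -0.0, -0.985]]
ft_force: [0.4, 0.1, 1.3]
gripper_width: 0.002
finger_force: 0.0
1.85 pos [0.5438 0.2187 0.1154] R [[-0.943, 0.289, 0.166], [0.284, 0.957, -0.05], [-0.173, -0.0, -0.985]] F [0.37 0.1  1.33]
tool shift [ 0.0068 -0.0019  0.0551]
tool vec for world up [-0.173 -0.    -0.985]
```

View pics/c2.png

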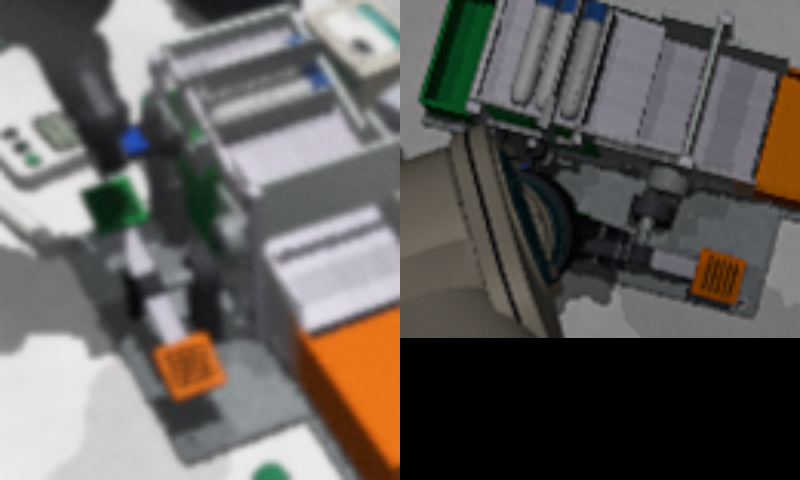

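Left half: the fingertip is at crop (105,165), about 25 mm above the green pad at (115,205), and lines up to land on it. I'll press in steps and watch the force.

To row units: 0.032 m / 0.25 = 0.128, 0.026 m / 0.25 = 0.104.

```bash
python3 nudge.py '[0, 0, -0.008, 0.048, 0, 0, 0, 0, 0.008, -0.008, 0.08, 0, 0, 0, 0, 0.012, -0.008, 0.104, 0, 0, 0, 0, 0.016, -0.008, 0.128, 0, 0, 0, 0, 0.016, -0.008, 0.128, 0, 0, 0]'; python3 nudge.py '[0, 0.004, 0, 0.024, 0, 0, 0, 0, 0.008, 0, 0.048, 0, 0, 0, 0, 0.012, 0, 0.072, 0, 0, 0, 0, 0.016, 0, 0.092, 0, 0, 0, 0, 0.016, 0, 0.092, 0, 0, 0]'; python3 go.py .546 .216 .06
python3 - <<'E'
from h import *
from cell import bot, monitor, snapshot
s=snapshot("scene");print(blobs(s,(5,150,120),(18,255,255),(240,120,400,290)),blobs(s,(45,90,40),(90,255,255),(240,150,320,200)))
E
```

```text
time: 2.58
position: [0.5443, 0.2161, 0.0822]
orientation: [[-0.943, 0.288, 0.165], [0.284, 0.957, -0.051], [-0.172, -0.001, -0.985]]
ft_force: [1.3, -0.3, 0.7]
gripper_width: 0.004
finger_force: 0.1
time: 3.2
position: [0.5444, 0.2161, 0.059]
orientation: [[-0.943, 0.288, 0.165], [0.284, 0.957, -0.051], [-0.173, -0.001, -0.985]]
ft_force: [-0.8, 0.5, -0.7]
gripper_width: -0.002
finger_force: 0.0
3.2 pos [0.5444 0.2161 0.059 ] R [[-0.943, 0.288, 0.165], [0.284, 0.957, -0.051], [-0.173, -0.001, -0.985]] F [-0.82  0.54 -0.69]
tool shift [-0.0017  0.0004 -0.0007]
tool vec for world up [-0.173 -0.001 -0.985]
[(1305, [342.4, 224.9], [75, 82, 59, 45]), (78, [286.7, 209.4], [37, 84, 18, 11]), (48, [329.1, 263.7], [85, 141, 9, 7])] [(60, [289.2, 176.0], [45, 20, 10, 17]), (28, [270.9, 192.2], [24, 39, 13, 7])]
```

The orange pad rose from row 221 to row 209 in the scene view, so the gate has rocked over. Next I'll lift and go above the key.

To row units: -0.097 m / 0.25 = -0.388, -0.017 m / 0.25 = -0.068.

```bash
python3 nudge.py '[0, -0.032, 0, -0.18, 0, 0, 0, 0, -0.068, 0, -0.388, 0, 0, 0, 0, -0.068, 0, -0.388, 0, 0, 0]'; python3 go.py .580 .255 .118
```

```text
time: 3.62
position: [0.5494, 0.2178, 0.1645]
orientation: [[-0.941, 0.288, 0.178], [0.285, 0.957, -0.047], [-0.183, 0.007, -0.983]]
ft_force: [1.3, 1.3, 0.7]
gripper_width: 0.0
finger_force: 0.0
3.625 pos [0.5494 0.2178 0.1645] R [[-0.941, 0.288, 0.178], [0.285, 0.957, -0.047], [-0.183, 0.007, -0.983]] F [1.27 1.31 0.66]
tool shift [-0.0096  0.0441  0.0494]
tool vec for world up [-0.183  0.007 -0.983]
```

To row units: 0.049 m / 0.25 = 0.196, 0.045 m / 0.25 = 0.18.

```bash
python3 nudge.py '[0, -0.04, 0.176, 0.02, 0, 0, 0, 0, -0.04, 0.18, 0.16, 0, 0, 0, 0, -0.04, 0.18, 0.196, 0, 0, 0, 0, -0.04, 0.18, 0.196, 0, 0, 0]'; python3 go.py .580 .255 .076
python3 - <<'E'
from cell import bot, monitor, snapshot
import cv2,numpy as np
o=[]
for n,r in(("scene",(240,130,340,250)),("top",(200,150,330,260))):
    s=snapshot(n); x0,y0,x1,y1=r
    o.append(cv2.resize(s["pixels"][y0:y1,x0:x1],(400,400*(y1-y0)//(x1-x0))))
h=max(i.shape[0] for i in o)
cv2.imwrite("pics/d3.png",np.hstack([cv2.copyMakeBorder(i,0,h-i.shape[0],0,0,0) for i in o])[:,:,::-1])
E
```

```text
time: 4.12
position: [0.5739, 0.2533, 0.1101]
orientation: [[-0.943, 0.289, 0.163], [0.284, 0.957, -0.051], [-0.171, -0.002, -0.985]]
ft_force: [-0.5, -0.7, 0.8]
gripper_width: -0.001
finger_force: 0.0
4.125 pos [0.5739 0.2533 0.1101] R [[-0.943, 0.289, 0.163], [0.284, 0.957, -0.051], [-0.171, -0.002, -0.985]] F [-0.48 -0.73  0.75]
tool shift [0.0005 0.0035 0.0345]
tool vec for world up [-0.171 -0.002 -0.985]
```

View pics/d3.png

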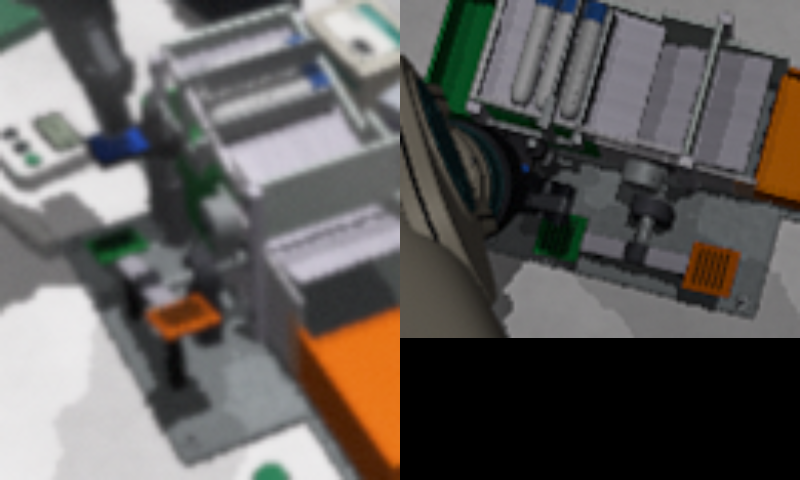

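Left half: the fingertip is just above the blue key, at crop (118,143). The green pad is now down and the orange one up. I'll press the key.

To row units: 0.03 m / 0.25 = 0.12, 0.003 m / 0.25 = 0.012.

```bash
python3 nudge.py '[0, 0, 0.012, 0.032, 0, 0, 0, 0, 0, 0.012, 0.056, 0, 0, 0, 0, 0, 0.012, 0.08, 0, 0, 0, 0, 0, 0.012, 0.104, 0, 0, 0, 0, 0, 0.012, 0.12, 0, 0, 0]'; python3 nudge.py '[0, 0, 0, 0.008, 0, 0, 0, 0, 0, 0, 0.008, 0, 0, 0]'; python3 go.py .580 .255 .078
```

```text
time: 4.85
position: [0.581, 0.2555, 0.0817]
orientation: [[-0.943, 0.288, 0.166], [0.284, 0.958, -0.05], [-0.173, -0.0, -0.985]]
ft_force: [-2.0, 0.2, 2.5]
gripper_width: 0.001
finger_force: 1.2
time: 5.1
position: [0.5815, 0.2553, 0.0801]
orientation: [[-0.943, 0.288, 0.166], [0.284, 0.958, -0.05], [-0.174, -0.0, -0.985]]
ft_force: [-1.0, 0.9, 2.9]
gripper_width: 0.004
finger_force: 1.2
5.1 pos [0.5815 0.2553 0.0801] R [[-0.943, 0.288, 0.166], [0.284, 0.958, -0.05], [-0.174, -0.0, -0.985]] F [-1.02  0.91  2.94]
tool shift [ 0.0017 -0.0008  0.0019]
tool vec for world up [-0.174 -0.    -0.985]
```

Force is still at spring level, so I'll press slightly further until it hits the stop.

To row units: 0.003 m / 0.25 = 0.012, 0.002 m / 0.25 = 0.008.

```bash
python3 nudge.py '[0, 0, 0, 0.004, 0, 0, 0, 0, 0, 0, 0.008, 0, 0, 0, 0, 0, 0, 0.012, 0, 0, 0]'; python3 nudge.py '[0, 0, 0, 0.004, 0, 0, 0, 0, 0, 0, 0.008, 0, 0, 0]'
```

```text
time: 5.48
position: [0.5821, 0.2554, 0.0787]
orientation: [[-0.943, 0.288, 0.166], [0.284, 0.958, -0.05], [-0.174, 0.0, -0.985]]
ft_force: [-8.1, 0.9, 14.8]
gripper_width: 0.003
finger_force: 7.3
time: 5.72
position: [0.5822, 0.2555, 0.0783]
orientation: [[-0.943, 0.288, 0.167], [0.283, 0.958, -0.05], [-0.174, 0.0, -0.985]]
ft_force: [-13.0, -1.6, 23.8]
gripper_width: -0.0
finger_force: 11.9
```

The key is at its stop: force jumped from 3 N to 15–24 N at z ≈ 0.078. I'll hold it down and watch the tube.

```bash
for i in 1 2; do python3 nudge.py '[0, 0, 0, 0, 0, 0, 0, 0, 0, 0, 0, 0, 0, 0, 0, 0, 0, 0, 0, 0, 0, 0, 0, 0, 0, 0, 0, 0, 0, 0, 0, 0, 0, 0, 0]' | grep -E 'time|ft'; done
python3 - <<'E'
from cell import bot, monitor, snapshot
import cv2,numpy as np
o=[]
for n,r in(("scene",(240,130,340,250)),("top",(200,130,330,240))):
    s=snapshot(n); x0,y0,x1,y1=r
    o.append(cv2.resize(s["pixels"][y0:y1,x0:x1],(400,400*(y1-y0)//(x1-x0))))
h=max(i.shape[0] for i in o)
cv2.imwrite("pics/e4.png",np.hstack([cv2.copyMakeBorder(i,0,h-i.shape[0],0,0,0) for i in o])[:,:,::-1])
E
```

```text
time: 6.35
ft_force: [-10.4, -0.4, 19.8]
time: 6.98
ft_force: [-10.9, -0.6, 21.2]
```

View pics/e4.png

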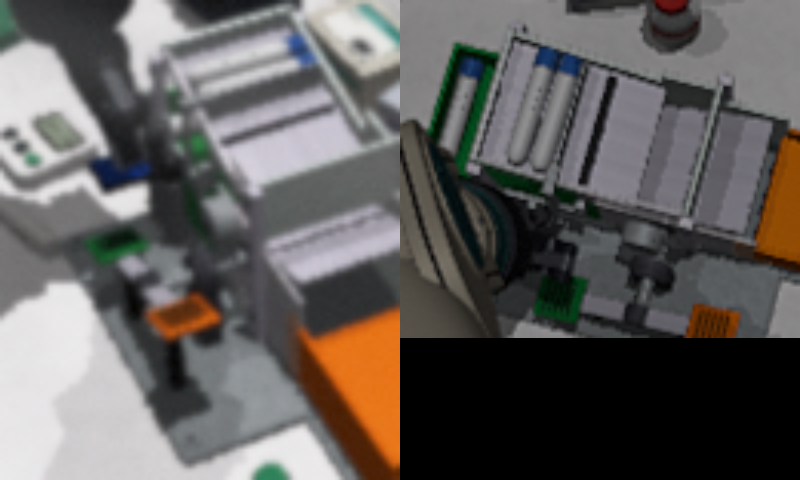

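The top half shows one tube in the green tray at crop (462,100). The other two are held on the ramp at (545,100). I'll let the key up straight.

To row units: -0.13 m / 0.25 = -0.52, -0.08 m / 0.25 = -0.32.

```bash
python3 nudge.py '[0, -0.008, 0, -0.048, 0, 0, 0, 0, -0.016, 0, -0.096, 0, 0, 0, 0, -0.032, 0, -0.176, 0, 0, 0, 0, -0.056, 0, -0.32, 0, 0, 0, 0, -0.092, 0, -0.52, 0, 0, 0]'|grep -E 'pos|ft'; python3 nudge.py '[0, 0.2, 0, 0, 0, 0, 0, 0, 0.4, 0.08, 0, 0, 0, 0, 0, 0.6, 0.24, 0, 0, 0, 0, 0, 0.72, 0.4, 0, 0, 0, 0, 0, 0.72, 0.4, 0, 0, 0, 0]'
for i in 1 2; do python3 nudge.py '[0, 0, 0, 0, 0, 0, 0, 0, 0, 0, 0, 0, 0, 0, 0, 0, 0, 0, 0, 0, 0, 0, 0, 0, 0, 0, 0, 0, 0, 0, 0, 0, 0, 0, 0]' | grep -E 'time|ft'; done
python3 - <<'E'
from cell import bot, monitor, snapshot
import cv2,numpy as np
o=[]
for n,r in(("scene",(220,130,350,280)),("top",(150,130,390,260))):
    s=snapshot(n); x0,y0,x1,y1=r
    o.append(cv2.resize(s["pixels"][y0:y1,x0:x1],(400,400*(y1-y0)//(x1-x0))))
h=max(i.shape[0] for i in o)
cv2.imwrite("pics/f5.png",np.hstack([cv2.copyMakeBorder(i,0,h-i.shape[0],0,0,0) for i in o])[:,:,::-1])
E
```

```text
position: [0.5815, 0.2543, 0.2065]
ft_force: [1.1, -0.0, 0.3]
time: 8.32
position: [0.4405, 0.4045, 0.1755]
orientation: [[-0.944, 0.284, 0.167], [0.28, 0.959, -0.049], [-0.174, 0.0, -0.985]]
ft_force: [0.0, -0.4, -0.7]
gripper_width: -0.005
finger_force: 0.0
time: 8.95
ft_force: [-0.3, 0.2, -0.5]
time: 9.57
ft_force: [-0.3, -0.5, 0.1]
```

View pics/f5.png

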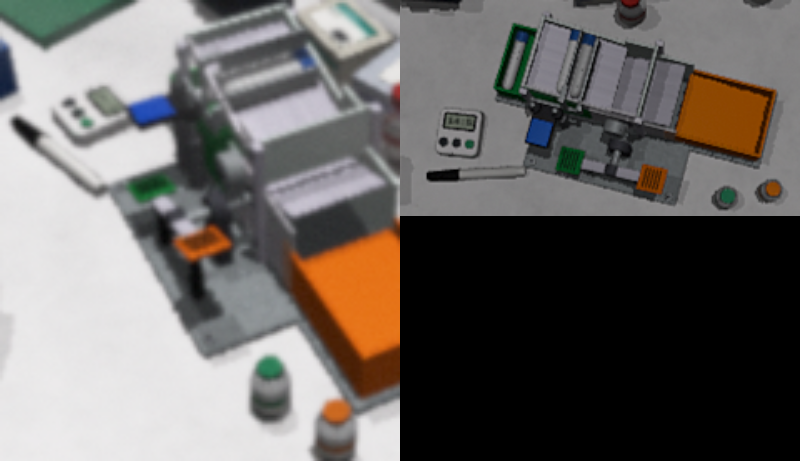

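The final picture shows one tube in the green tray at crop (515,60) and two on the ramp at the stop, around (575,65). The key is up, the gate is left side down, the bystanders are in place and the arm is clear.

```bash
python3 -c "
from cell import bot, monitor, snapshot
print(bot.close_job())"
```

```text
the job is handed in; nothing more can be done
None
```

The sorter now feeds the left, green chute: one key press put the first tube in the green tray, the other two are back at the stop, nothing around it was disturbed, and the job was handed in at about 9.7 s.

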